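# Change the desiccant in the optics dry box and close its lapped leaves

## Task

Change the desiccant in the dry box: take out the spent canister that hangs inside and stand it upright in a free pocket of the bake-out tray, and hang every fresh canister from the tray on a hook of its own inside the box, with nothing touching the black frame of the opening. Once they are all in place, shut the left leaf with the rebated edge, and then the right leaf with the flange so that it laps over it, both fully down; leave the other things on the table where they are.

Things in the scene. Friction and masses are not known exactly. Their poses are not given: they have to be found in the camera images.
- drybox: fixed grey dry box 104 x 274 x 235 mm (x, y, z) on the table, origin at the centre of its underside, front to its own -x. It opens only at the top; the compartment is 92 x 262 mm in plan, its floor 110 mm above the underside. Three steel hooks stand out from the inside of the rear (+x) wall. Two leaves hinged at the short ends close the top
- frame: black frame lip round the opening in the top of the dry box, fixed to it, same axes, origin at the middle of its lower side; 5 mm thick, its upper face 235 mm above the table; it leaves a clear opening of 84 mm (box x, -42 to +42) by 250 mm (box y, -125 to +125)
- hook0 (a point): hook 1 of 3 in the dry box (box y = -60 mm): point on top of its arm where a stirrup's top bar rests, 202 mm above the table, box x = +15.5. 6 mm wire: level arm from the wall, through a 28 mm wide stop plate (front at box x = +22), forward to box x = +3 (front of the tip), tip turned up 14 mm above the arm's top. A stirrup goes on from the front, over the tip, then down; the can then hangs free
- hook1 (a point): hook 2 of 3 in the dry box (box y = 0 mm): point on top of its arm where a stirrup's top bar rests, 202 mm above the table, box x = +15.5. 6 mm wire: level arm from the wall, through a 28 mm wide stop plate (front at box x = +22), forward to box x = +3 (front of the tip), tip turned up 14 mm above the arm's top. A stirrup goes on from the front, over the tip, then down; the can then hangs free
- hook2 (a point): hook 3 of 3 in the dry box (box y = 60 mm): point on top of its arm where a stirrup's top bar rests, 202 mm above the table, box x = +15.5. 6 mm wire: level arm from the wall, through a 28 mm wide stop plate (front at box x = +22), forward to box x = +3 (front of the tip), tip turned up 14 mm above the arm's top. A stirrup goes on from the front, over the tip, then down; the can then hangs free
- rebated_leaf (a joint): angle of the left (+y) leaf, the one with the rebated edge (a 3 mm thin, 16 mm wide tongue along its free edge): 0 = shut and level, grows as it opens, stop at 2.0 (free edge up, leaning outward past the end of the box). Friction hinge: it stays where it is left and takes about 0.16 N m (1 to 2 N near the free edge) to turn either way
- flanged_leaf (a joint): angle of the right (-y) leaf, the one with a flange that laps over the tongue of the other leaf; 0 = shut and level, grows as it opens; same stop and friction hinge
- rebated_hinge (a point): middle of the rebated leaf's hinge axis (along box x, at box y = +141.5 mm, 235.5 mm above the table); shut, the leaf reaches from it 150 mm toward -y, is 112 mm wide (box x -60 to +52), 6 mm thick, underside at the height of the axis
- flanged_hinge (a point): middle of the flanged leaf's hinge axis (along box x, at box y = -141.5 mm, 235.5 mm above the table); shut, the leaf reaches from it 148 mm toward +y, same width and thickness, underside at the height of the axis; its last 16 mm is the flange, 3.5 to 6.5 mm above the axis
- fresh0: fresh desiccant canister, standing in a pocket of the tray; two or three of the four are present. Metal can 30 mm across, 40 mm high, heavy at the foot, 90 g; on its lid a strap stirrup 6 mm thick (own x), 28 mm wide (own y), top 78 mm above the base; under its 6 mm top bar an eye 18 mm wide, 32 mm high, open along x. Origin: centre of the base (hung: 72 mm below the hook point)
- fresh1: fresh desiccant canister, standing in a pocket of the tray; two or three of the four are present. Metal can 30 mm across, 40 mm high, heavy at the foot, 90 g; on its lid a strap stirrup 6 mm thick (own x), 28 mm wide (own y), top 78 mm above the base; under its 6 mm top bar an eye 18 mm wide, 32 mm high, open along x. Origin: centre of the base (hung: 72 mm below the hook point)
- fresh2: fresh desiccant canister, standing in a pocket of the tray; two or three of the four are present. Metal can 30 mm across, 40 mm high, heavy at the foot, 90 g; on its lid a strap stirrup 6 mm thick (own x), 28 mm wide (own y), top 78 mm above the base; under its 6 mm top bar an eye 18 mm wide, 32 mm high, open along x. Origin: centre of the base (hung: 72 mm below the hook point)
- spent0: spent canister, same shape and size as a fresh one (origin at the centre of its base), hanging on hook 1 at the start, its eye open along box x; only one of the three spent ones is present
- spent1: spent canister, same shape and size as a fresh one (origin at the centre of its base), hanging on hook 2 at the start, its eye open along box x; only one of the three spent ones is present
- spent2: spent canister, same shape and size as a fresh one (origin at the centre of its base), hanging on hook 3 at the start, its eye open along box x; only one of the three spent ones is present
- bake_tray: fixed steel bake-out tray 132 x 132 x 14 mm (x, y, z) on the table at the left, with four square pockets 50 x 50 mm in two rows (pocket centres at +-33 mm in its x and y, outer rim 8 mm and dividers 16 mm wide), pocket floor 3 mm above its underside; origin at the centre of the underside
- goggles: bystander: pair of clear laser goggles 31 x 143 x 39 mm, origin at the centre of its underside
- spanner: bystander: small spanner 31 x 114 x 8 mm, origin at the centre of its underside
- tweezers: bystander: steel tweezers 13 x 121 x 9 mm, origin at the centre of its underside
- drops: bystander: brown dropper bottle 33 x 36 x 75 mm, origin at the centre of its underside
- optic_case: bystander: small grey and white optic box 43 x 43 x 26 mm, origin at the centre of its underside
- post_holder: bystander: black post holder 28 x 38 x 55 mm, origin at the centre of its underside
- fresh3: fresh desiccant canister, standing in a pocket of the tray; two or three of the four are present. Metal can 30 mm across, 40 mm high, heavy at the foot, 90 g; on its lid a strap stirrup 6 mm thick (own x), 28 mm wide (own y), top 78 mm above the base; under its 6 mm top bar an eye 18 mm wide, 32 mm high, open along x. Origin: centre of the base (hung: 72 mm below the hook point)

How it is judged:
On the way, in this order (a step that is already met when the one before it is completed fails the run):
1. the spent canister stands in the tray and every fresh canister hangs on a hook of its own, both leaves still open (((horizontal distance between fresh0 and hook0 below 0.02 m and z of fresh0 in the frame of hook0 between -0.078 and -0.066 m) or (horizontal distance between fresh0 and hook1 below 0.02 m and z of fresh0 in the frame of hook1 between -0.078 and -0.066 m) or (horizontal distance between fresh0 and hook2 below 0.02 m and z of fresh0 in the frame of hook2 between -0.078 and -0.066 m)) and ((horizontal distance between fresh1 and hook0 below 0.02 m and z of fresh1 in the frame of hook0 between -0.078 and -0.066 m) or (horizontal distance between fresh1 and hook1 below 0.02 m and z of fresh1 in the frame of hook1 between -0.078 and -0.066 m) or (horizontal distance between fresh1 and hook2 below 0.02 m and z of fresh1 in the frame of hook2 between -0.078 and -0.066 m)) and ((horizontal distance between fresh2 and hook0 below 0.02 m and z of fresh2 in the frame of hook0 between -0.078 and -0.066 m) or (horizontal distance between fresh2 and hook1 below 0.02 m and z of fresh2 in the frame of hook1 between -0.078 and -0.066 m) or (horizontal distance between fresh2 and hook2 below 0.02 m and z of fresh2 in the frame of hook2 between -0.078 and -0.066 m)) and ((horizontal distance between fresh3 and hook0 below 0.02 m and z of fresh3 in the frame of hook0 between -0.078 and -0.066 m) or (horizontal distance between fresh3 and hook1 below 0.02 m and z of fresh3 in the frame of hook1 between -0.078 and -0.066 m) or (horizontal distance between fresh3 and hook2 below 0.02 m and z of fresh3 in the frame of hook2 between -0.078 and -0.066 m)) and angle between each of fresh0, fresh1, fresh2, fresh3's own z axis and vertical below 0.2 rad and value of joint each of rebated_leaf, flanged_leaf above 0.6 rad and z of spent0 in the frame of bake_tray between 0 and 0.008 m and x of spent0 in the frame of bake_tray between -0.058 and 0.058 m and y of spent0 in the frame of bake_tray between -0.058 and 0.058 m and angle between each of spent0, spent1, spent2's own z axis and vertical below 0.12 rad and z of spent1 in the frame of bake_tray between 0 and 0.008 m and x of spent1 in the frame of bake_tray between -0.058 and 0.058 m and y of spent1 in the frame of bake_tray between -0.058 and 0.058 m and z of spent2 in the frame of bake_tray between 0 and 0.008 m and x of spent2 in the frame of bake_tray between -0.058 and 0.058 m and y of spent2 in the frame of bake_tray between -0.058 and 0.058 m), for 0.2 s.
2. the rebated leaf is shut while the flanged leaf is still open (value of joint rebated_leaf below 0.03 rad and value of joint flanged_leaf above 0.3 rad), for 0.2 s.
At the end, for the whole second after the job is handed in: The spent canister stands upright (within 0.12 rad) on the floor of a pocket of the tray; every fresh canister hangs upright (within 0.2 rad) and at rest, its origin 72 (+-6) mm below a hook point and within 20 mm of it sideways; both leaves are shut to within 0.03 rad, the flange over the tongue (((horizontal distance between fresh0 and hook0 below 0.02 m and z of fresh0 in the frame of hook0 between -0.078 and -0.066 m) or (horizontal distance between fresh0 and hook1 below 0.02 m and z of fresh0 in the frame of hook1 between -0.078 and -0.066 m) or (horizontal distance between fresh0 and hook2 below 0.02 m and z of fresh0 in the frame of hook2 between -0.078 and -0.066 m)) and ((horizontal distance between fresh1 and hook0 below 0.02 m and z of fresh1 in the frame of hook0 between -0.078 and -0.066 m) or (horizontal distance between fresh1 and hook1 below 0.02 m and z of fresh1 in the frame of hook1 between -0.078 and -0.066 m) or (horizontal distance between fresh1 and hook2 below 0.02 m and z of fresh1 in the frame of hook2 between -0.078 and -0.066 m)) and ((horizontal distance between fresh2 and hook0 below 0.02 m and z of fresh2 in the frame of hook0 between -0.078 and -0.066 m) or (horizontal distance between fresh2 and hook1 below 0.02 m and z of fresh2 in the frame of hook1 between -0.078 and -0.066 m) or (horizontal distance between fresh2 and hook2 below 0.02 m and z of fresh2 in the frame of hook2 between -0.078 and -0.066 m)) and ((horizontal distance between fresh3 and hook0 below 0.02 m and z of fresh3 in the frame of hook0 between -0.078 and -0.066 m) or (horizontal distance between fresh3 and hook1 below 0.02 m and z of fresh3 in the frame of hook1 between -0.078 and -0.066 m) or (horizontal distance between fresh3 and hook2 below 0.02 m and z of fresh3 in the frame of hook2 between -0.078 and -0.066 m)) and angle between each of fresh0, fresh1, fresh2, fresh3's own z axis and vertical below 0.2 rad and value of joint each of rebated_leaf, flanged_leaf below 0.03 rad and linear speed of each of fresh0, fresh1, fresh2, fresh3, spent0, spent1, spent2 below 0.03 m/s and z of spent0 in the frame of bake_tray between 0 and 0.008 m and x of spent0 in the frame of bake_tray between -0.058 and 0.058 m and y of spent0 in the frame of bake_tray between -0.058 and 0.058 m and angle between each of spent0, spent1, spent2's own z axis and vertical below 0.12 rad and z of spent1 in the frame of bake_tray between 0 and 0.008 m and x of spent1 in the frame of bake_tray between -0.058 and 0.058 m and y of spent1 in the frame of bake_tray between -0.058 and 0.058 m and z of spent2 in the frame of bake_tray between 0 and 0.008 m and x of spent2 in the frame of bake_tray between -0.058 and 0.058 m and y of spent2 in the frame of bake_tray between -0.058 and 0.058 m); the robot touches nothing.
It fails at once if anything presses on the black frame of the opening (more than 1 N) (contact force between frame and anything else above 1 N).
It fails at once if a bystander on the table is moved more than 30 mm (distance of any of goggles, spanner, tweezers, drops, optic_case, post_holder from where it was at the start of the episode above 0.03 m).
Of spent0, spent1, spent2 only 1 to 1 are there at a start; the rules pass over those that are not, and their reading is None.
Of fresh0, fresh1, fresh2, fresh3 only 2 to 3 are there at a start; the rules pass over those that are not, and their reading is None.
At some moment in a run one of fresh0, fresh1, fresh2, fresh3 may be knocked a few centimetres aside while the robot is not near it.
It also fails if it takes over 210 s, if anything falls off the work surface, if the arm or the gripper's body presses on something with over 40 N, if the wrist force passes 120 N, or if a joint passes its speed limit or range.

## Robot

A 6-joint arm with a two-finger parallel gripper is mounted at the origin on a cart in front of the work surface, level with it; the furniture and walls round the work are solid. World frame = base frame: x ahead of the robot, y to its left, z up, the work surface at z = 0. Lengths are in m, angles in rad, forces in N, time in s.
With the tool pointing down it reaches from about 0.3 to 0.85 m from the base axis. Payload 5.4 kg.
Tool frame: the origin (TCP) lies on the centre line of the jaws, within the pads' length; the fingertips stand 25 mm ahead of it and the grasp point (between the pads) lies 6 mm ahead of it; z points along the fingers, y is the line along which they close (so a half turn about z gives the same grasp; the last joint's range is limited). The gripper opens to 85 mm and grips with 20 to 120 N. Pads are 22 mm wide; open, the fingers measure 114 mm over their backs; the gripper's body (76 mm by 85 mm) begins 54 mm behind the grasp point. The pads swing forward as they close: fully open they stand 13 mm farther back than shut.
Start: joints at [-1.447, 0.158, 1.597, -0, 1.386, -0.21], TCP at [0.188, -0.543, 0.256] pointing down, gripper open.
Joint ranges: [-2.91, 2.91], [-0.94, 2.29], [0.18, 2.7], [-1.29, 4.43], [0.17, 2.64], [-3, 3]. Speed limits (rad/s): [2.57, 2.57, 3.14, 3.14, 3.14, 3.14].

## Interface

Orientations are given as a unit quaternion [x, y, z, w].
In Python, from station import bot gives the robot as it stands.
- The arm moves only by the tool send_rows, never from a script. Its argument "deltas" is a list of rows, each a list of 3 entries, a list of its own where there are three numbers: the closure, from 0 (fully open) to 1 (shut), then the shift along the world's x, y, z in mm, then the turn about the world's z in rad. A call has 1 to 8 rows; each row is the pose to reach, as a shift and turn from the pose commanded when the call began; what a row does not reach only later rows make up. A row lasts 1/8 s, in which the tool goes at most 62.5 mm and 10.7 degrees, less where a joint would pass 70% of its speed; a pose out of reach is approached as far as the arm can. A call with a gripper value outside its range is refused whole. The fingers move at their own pace and stop on an object; "grip_force" is the grip in N (left out, the last holds). Time passes only in rows, so rows that repeat a pose let the fingers close. It gives the time, the measured TCP pose, the force, the opening and the grip force at its end, in the units of the state.
- bot.observe(): the state, without advancing time (a new reading comes with each control period).
- bot.camera(name): name is "scene" or "side" or "wrist"; returns a dict with "image" (400x640x3 uint8, red, green, blue), "K" (3x3 intrinsics, pixels), "rvec" (rotation vector, rad) and "tvec" (3), from world to camera coordinates, as OpenCV has them. Camera axes: x right, y down, z forward; pixel columns grow to the right and rows downward; lengths in m; the calibration is good to about 2 mm. A picture is of the moment at which its call begins. There is no depth.
- bot.job_done(): hands the job in; it is judged then, once.
Trained networks look in the newest picture that a camera, given by its name, has taken for a name from the list of things; names that differ only in an ending like _2 or _b are one class to them, and where a whole thing is asked for, a point or a joint stands for the part that bears it (a point fixed in the world has none). Each returns a list of dicts, best first, with "confidence" (0 to 1); they miss things now and then, are a little off and sometimes report something else, mostly with a low value. They report only what shows in the picture. A call takes as long as a camera call.
- bot.search_frame(camera, thing): "rect" ([left, top, width, height] in pixels, round what is visible of it).
The state is a dict: "clock": time; "joint_positions": joint angles; "qvel": joint speeds; "tau": joint torques, N m; "tcp_pos": TCP position; "ee_rot": TCP orientation; "contact_force": force on the tool from outside, world axes, zero at the start; "torque": the same for the moment, N m; "gripper_width": finger opening in m; "gripper_force": force on a finger pad.
Only numpy, scipy, OpenCV 4.12 (cv2) and the standard library are available. Lean on these libraries where they do the work, as an engineer would, in place of code of your own. Each camera call takes 0.05 s, during which the arm holds its last target. There are 200 camera calls.

## Working session

There is one attempt and no reset: what is moved stays moved. The work goes in short steps, Python scripts to look and compute and a tool call to move; the robot and the scene stay as the last step left them, time stands still between calls to the robot, and variables do not carry over. Pictures are saved under pics/ and viewed, at most 14 in all, crops included, and the job is handed in when it is done.

Besides the shell and the picture viewer there is one more tool, called by a JSON object that holds its "fn" and its "kwargs". send_rows: Moves the arm, as the interface text tells. Its arguments: {"type":"object","properties":{"deltas":{"type":"array","items":{"type":"array"}},"grip_force":{"type":"number"}},"required":["deltas"]}

```bash
mkdir -p pics; ls
cat > h.py <<'E'
import numpy as np, cv2
from station import bot
def cam(n,save=None):
    c=bot.camera(n)
    if save: cv2.imwrite('pics/'+save,c['image'][:,:,::-1])
    return c
def proj(c,P):
    return cv2.projectPoints(np.float64(P).reshape(-1,3),np.float64(c['rvec']),np.float64(c['tvec']),np.float64(c['K']),None)[0].reshape(-1,2)
def atz(c,uv,z):
    R=cv2.Rodrigues(np.float64(c['rvec']))[0];t=np.float64(c['tvec']).ravel()
    d=R.T@np.linalg.solve(np.float64(c['K']),[uv[0],uv[1],1.]);o=-R.T@t
    return o+d*(z-o[2])/d[2]
E
python3 - <<'E'
from h import *
for n in('scene','side'):
    c=cam(n,n+'0.png'); R=cv2.Rodrigues(np.float64(c['rvec']))[0]
    print(n,(-R.T@np.float64(c['tvec']).ravel()).round(3),R[2].round(2))
    for t in['drybox','bake_tray','fresh0','spent0','rebated_leaf','flanged_leaf','goggles','spanner','tweezers','drops','optic_case','post_holder']:
        print(t,[(np.round(d['rect']).tolist(),round(d['confidence'],2)) for d in bot.search_frame(n,t)[:4]])
E
```

```text
pics
scene [-0.735 -0.572  1.471] [ 0.67  0.29 -0.69]
drybox [([332.0, 167.0, 106.0, 120.0], 0.93)]
bake_tray [([206.0, 198.0, 41.0, 29.0], 0.91)]
fresh0 [([224.0, 205.0, 11.0, 19.0], 0.51), ([221.0, 192.0, 5.0, 13.0], 0.5)]
spent0 []
rebated_leaf []
flanged_leaf [([232.0, 190.0, 14.0, 10.0], 0.45)]
goggles [([204.0, 198.0, 41.0, 29.0], 0.5)]
spanner []
tweezers []
drops []
optic_case [([421.0, 281.0, 11.0, 8.0], 0.62)]
post_holder [([425.0, 266.0, 10.0, 14.0], 0.62)]
side [-0.121  0.462  1.101] [ 0.51 -0.39 -0.77]
drybox [([332.0, 126.0, 88.0, 97.0], 0.88), ([251.0, 263.0, 36.0, 30.0], 0.59)]
bake_tray [([162.0, 275.0, 68.0, 62.0], 0.86)]
fresh0 [([204.0, 293.0, 13.0, 19.0], 0.49), ([167.0, 287.0, 16.0, 22.0], 0.48)]
spent0 []
rebated_leaf [([327.0, 125.0, 38.0, 59.0], 0.61)]
flanged_leaf [([328.0, 128.0, 33.0, 56.0], 0.19)]
goggles [([335.0, 127.0, 25.0, 58.0], 0.68), ([252.0, 260.0, 34.0, 34.0], 0.67)]
spanner [([302.0, 238.0, 28.0, 22.0], 0.52)]
tweezers [([362.0, 137.0, 18.0, 45.0], 0.7), ([164.0, 270.0, 28.0, 16.0], 0.56), ([253.0, 265.0, 38.0, 28.0], 0.31)]
drops [([211.0, 242.0, 15.0, 18.0], 0.72)]
optic_case [([421.0, 172.0, 17.0, 15.0], 0.64)]
post_holder [([330.0, 126.0, 86.0, 96.0], 0.43), ([211.0, 240.0, 16.0, 22.0], 0.18)]
```

Run:
```python
from h import *
a=cv2.imread('pics/scene0.png')[150:310,180:460];b=cv2.imread('pics/side0.png')[110:350,150:450]
A=cv2.resize(a,(770,440),interpolation=cv2.INTER_CUBIC);B=cv2.resize(b,(750,600),interpolation=cv2.INTER_CUBIC)
cv2.imwrite('pics/a.png',A);cv2.imwrite('pics/b.png',B)
```

```text
(no output)
```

View pics/a.png

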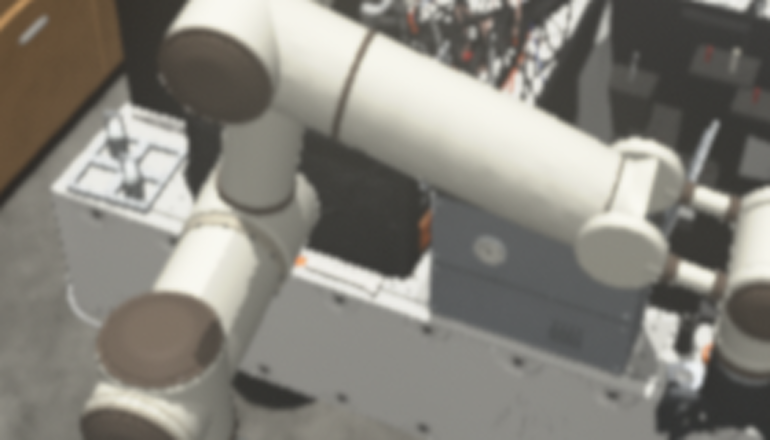

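View pics/b.png

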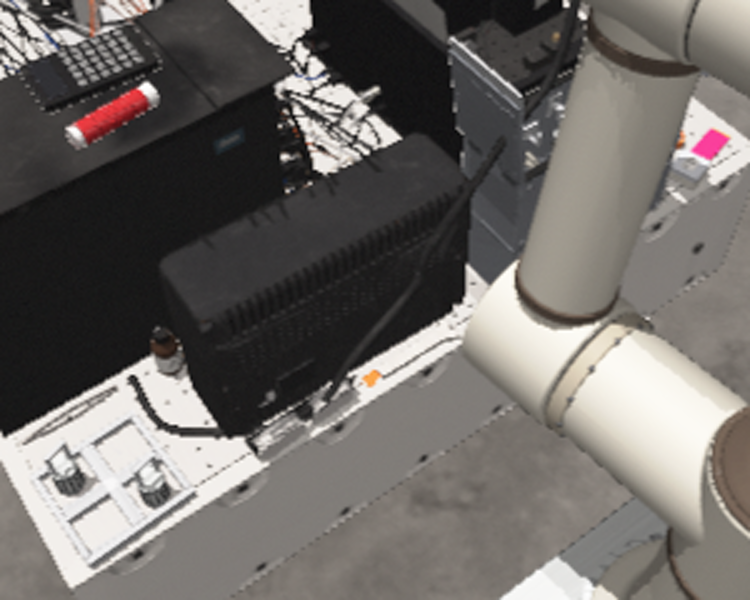

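The tray is at left with two fresh cans, in its back-left and front-right pockets. The grey box is at right, with a tall black computer between the two. I'll take coarse positions next.

Run:
```python
from h import *
s=cam('scene');d=cam('side')
f=lambda c,p,o,k,z:atz(c,(p[0]/k+o[0],p[1]/k+o[1]),z).round(3)
for p in[(30,470),(92,562),(195,490),(125,415)]: print('tray side',f(d,p,(150,110),2.5,.014))
for p in[(70,195),(148,210),(187,150),(110,130)]: print('tray scene',f(s,p,(180,150),2.75,.014))
for p in[(432,310),(628,372)]: print('box front bottom',f(s,p,(180,150),2.75,0.))
for p in[(72,488),(155,498)]: print('can side base',f(d,p,(150,110),2.5,.003))
for p in[(160,265),(205,330),(465,180),(420,135),(215,435)]: print('pc',f(d,p,(150,110),2.5,.25), f(d,p,(150,110),2.5,0))
print('box',f(d,(450,40),(150,110),2.5,.37),f(d,(525,110),(150,110),2.5,.37),f(d,(468,270),(150,110),2.5,0))
w=cam('wrist','w0.png');R=cv2.Rodrigues(np.float64(w['rvec']))[0]
print('wrist',(-R.T@np.float64(w['tvec']).ravel()).round(3),R.round(2).tolist(),w['K'])
o=bot.observe();print(o['tcp_pos'],o['ee_rot'],o['clock'],o['contact_force'],o['gripper_width'])
for t in['drybox','spent0','rebated_leaf','flanged_leaf','frame','hook0']:
        print(t,[(np.round(d['rect']).tolist(),round(d['confidence'],2)) for d in bot.search_frame('wrist',t)[:4]])
```

```text
tray side [0.562 0.462 0.014]
tray side [0.426 0.453 0.014]
tray side [0.434 0.326 0.014]
tray side [0.563 0.345 0.014]
tray scene [0.412 0.437 0.014]
tray scene [0.433 0.319 0.014]
tray scene [0.566 0.332 0.014]
tray scene [0.556 0.461 0.014]
box front bottom [ 0.441 -0.121  0.   ]
box front bottom [ 0.449 -0.395  0.   ]
can side base [0.521 0.433 0.003]
can side base [0.457 0.365 0.003]
pc [0.548 0.264 0.25 ] [0.744 0.206 0.   ]
pc [0.453 0.267 0.25 ] [0.621 0.209 0.   ]
pc [ 0.458 -0.055  0.25 ] [ 0.629 -0.207  0.   ]
pc [ 0.541 -0.057  0.25 ] [ 0.736 -0.209  0.   ]
pc [0.349 0.315 0.25 ] [0.487 0.272 0.   ]
box [ 0.54  -0.092  0.37 ] [ 0.415 -0.088  0.37 ] [ 0.503 -0.112  0.   ]
wrist [ 0.253 -0.519  0.375] [[0.33, -0.95, 0.0], [-0.91, -0.31, 0.28], [-0.26, -0.09, -0.96]] [[299.17381169   0.         320.84767481]
 [  0.         299.17381169 202.8971023 ]
 [  0.           0.           1.        ]]
[ 0.18838507 -0.5432523   0.25630122] [ 9.86103157e-01  1.66134171e-01  1.83898380e-05 -1.47580464e-06] 1.45 [ 0.34645716  0.11118082 -0.20846159] 0.08563207361481401
drybox []
spent0 []
rebated_leaf []
flanged_leaf []
frame []
hook0 []
```

View pics/w0.png

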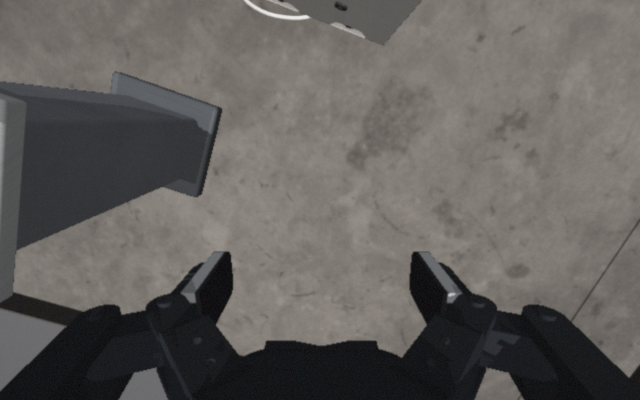

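{"fn": "send_rows", "kwargs": {"deltas": [[0, [0, 0, 60], 0], [0, [0, 0, 120], 0], [0, [0, 20, 180], -0.1], [0, [30, 60, 200], -0.2], [0, [80, 100, 200], -0.33], [0, [120, 140, 200], -0.33], [0, [160, 180, 200], -0.33], [0, [200, 220, 200], -0.33]]}}

```text
clock: 2.75
tcp_pos: [0.3894, -0.3217, 0.4564]
ee_rot: [1.0, 0.002, 0.0, 0.0]
contact_force: [0.5, 0.5, 0.4]
gripper_width: 0.0852
gripper_force: 0.0
```

{"fn": "send_rows", "kwargs": {"deltas": [[0, [40, 30, 0], 0], [0, [75, 60, 0], 0], [0, [90, 70, 0], 0], [0, [90, 70, 0], 0], [0, [90, 70, 0], 0]]}}

```text
clock: 3.38
tcp_pos: [0.4776, -0.2543, 0.4563]
ee_rot: [1.0, 0.001, -0.0, 0.0]
contact_force: [0.4, 1.0, 0.6]
gripper_width: 0.0853
gripper_force: 0.0
```

Run:
```python
from h import *
w=cam('wrist','w1.png');R=cv2.Rodrigues(np.float64(w['rvec']))[0]
o=bot.observe();print(o['tcp_pos'],o['ee_rot'],o['clock'],o['contact_force'])
for t in['drybox','spent0','rebated_leaf','flanged_leaf','frame']:
        print(t,[(np.round(d['rect']).tolist(),round(d['confidence'],2)) for d in bot.search_frame('wrist',t)[:4]])
```

```text
[ 0.47751264 -0.25433576  0.45634868] [ 9.99999525e-01  9.45870909e-04 -1.62674668e-04  1.72267971e-04] 3.425 [-0.0727069   1.10196752  0.94904193]
drybox [([52.0, 123.0, 539.0, 170.0], 0.62), ([307.0, 142.0, 22.0, 21.0], 0.62)]
spent0 [([52.0, 128.0, 148.0, 167.0], 0.71), ([307.0, 142.0, 20.0, 20.0], 0.62), ([0.0, 72.0, 35.0, 19.0], 0.39)]
rebated_leaf [([54.0, 129.0, 143.0, 164.0], 0.68), ([441.0, 120.0, 152.0, 165.0], 0.24)]
flanged_leaf [([441.0, 124.0, 149.0, 164.0], 0.97), ([52.0, 132.0, 148.0, 162.0], 0.18)]
frame [([195.0, 127.0, 252.0, 88.0], 0.89)]
```

View pics/w1.png

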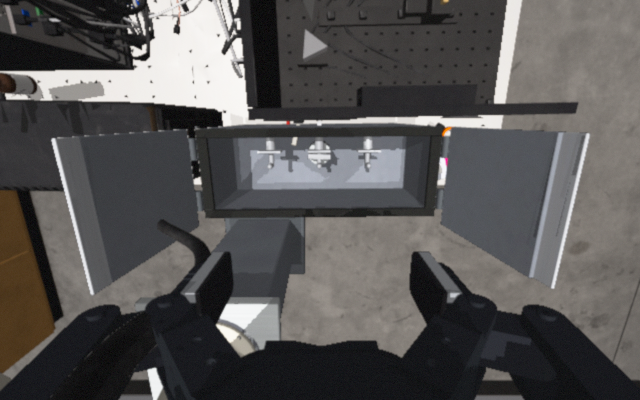

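Spent canister hangs on the middle hook (about pixel 319,152). The hooks are at about (270,152), (319,152) and (367,152). Rebated leaf is at left, flanged leaf at right, both open outward. I'll zoom to fit the opening.

Run:
```python
from h import *
a=cv2.imread('pics/w1.png')[110:230,185:455]
cv2.imwrite('pics/w1c.png',cv2.resize(a,None,fx=2.95,fy=2.95,interpolation=cv2.INTER_CUBIC))
```

```text
(no output)
```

View pics/w1c.png

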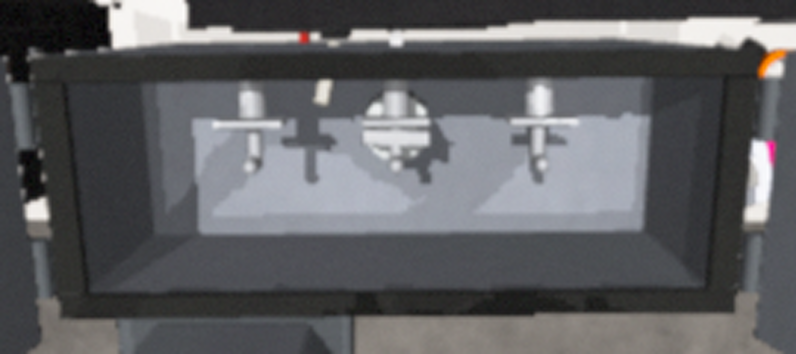

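```bash
cat >> h.py <<'E'
from scipy.optimize import least_squares
def fit(c,L,uv,p0):
    L=np.array(L,float);uv=np.array(uv,float)
    def W(p):
        s,q=np.sin(p[2]),np.cos(p[2]);P=L.copy();P[:,0]=p[0]+q*L[:,0]-s*L[:,1];P[:,1]=p[1]+s*L[:,0]+q*L[:,1];return P
    r=least_squares(lambda p:(proj(c,W(p))-uv).ravel(),p0,x_scale=[.01,.01,.1])
    return r.x,r.fun.reshape(-1,2)
E
python3 - <<'E'
from h import *
c=cam('wrist')
uv=np.array([(65,81),(722,78),(706,290),(88,293),(251,165),(396,165),(541,165)])/2.95+[185,110]
L=[(.042,.125,.2335),(.042,-.125,.2335),(-.042,-.125,.23),(-.042,.125,.23),(.006,.06,.216),(.006,0,.216),(.006,-.06,.216)]
for n in (4,7):
    p,r=fit(c,L[:n],uv[:n],[.495,-.258,0]);print(p.round(4),r.round(1).tolist())
p,r=fit(c,L[4:],uv[4:],[.495,-.258,0]);print(p.round(4))
# spent stirrup bar ends in crop, z=.208
for q in[(362,133),(430,133)]: print(atz(c,np.array(q)/2.95+[185,110],.208).round(4))
# leaf free edges: angle
for a in(1.2,1.5,1.8,2.0):
  P=[(p[0]+dx,p[1]+s*(.1415-.149*np.cos(a)),.2355+.149*np.sin(a)) for s in(1,-1) for dx in(-.06,.052)]
  print(a,proj(c,P).round(0).tolist())
# black thing behind
for z in(.1,.3,.4): print(atz(c,(300,120),z).round(3),atz(c,(400,95),z).round(3))
E
```

```text
[ 0.4828 -0.2503  0.0072] [[-0.2, 0.5], [0.8, 0.3], [-1.5, -0.6], [0.8, -0.5]]
[ 0.4833 -0.2504  0.0066] [[-0.1, 0.1], [1.0, -0.1], [-1.4, -0.9], [0.9, -0.9], [-0.7, 0.8], [-0.1, 0.6], [0.4, 0.3]]
[ 0.484  -0.2506  0.0015]
[ 0.502  -0.2365  0.208 ]
[ 0.502  -0.2646  0.208 ]
1.2 [[203.0, 285.0], [184.0, 134.0], [434.0, 286.0], [452.0, 134.0]]
1.5 [[138.0, 293.0], [108.0, 135.0], [498.0, 293.0], [528.0, 135.0]]
1.8 [[81.0, 290.0], [42.0, 134.0], [556.0, 290.0], [594.0, 135.0]]
2.0 [[54.0, 283.0], [12.0, 133.0], [583.0, 283.0], [624.0, 134.0]]
[ 0.542 -0.221  0.1  ] [ 0.579 -0.371  0.1  ]
[ 0.544 -0.234  0.3  ] [ 0.565 -0.321  0.3  ]
[ 0.545 -0.241  0.4  ] [ 0.559 -0.296  0.4  ]
```

Run:
```python
from h import *
print(bot.observe()['joint_positions'])
c=cam('scene','s2.png');d=cam('side','d2.png')
a=c['image'][120:310,290:470,::-1];b=d['image'][90:250,310:450,::-1]
a=cv2.resize(a,(400,422),interpolation=cv2.INTER_CUBIC);b=cv2.resize(b,(369,422),interpolation=cv2.INTER_CUBIC)
cv2.imwrite('pics/ab2.png',np.hstack([a,b]))
```

```text
[-7.11238832e-01  2.35638091e-02  1.35337873e+00 -1.73155265e-05
  1.76447604e+00  8.56622654e-01]
```

View pics/ab2.png

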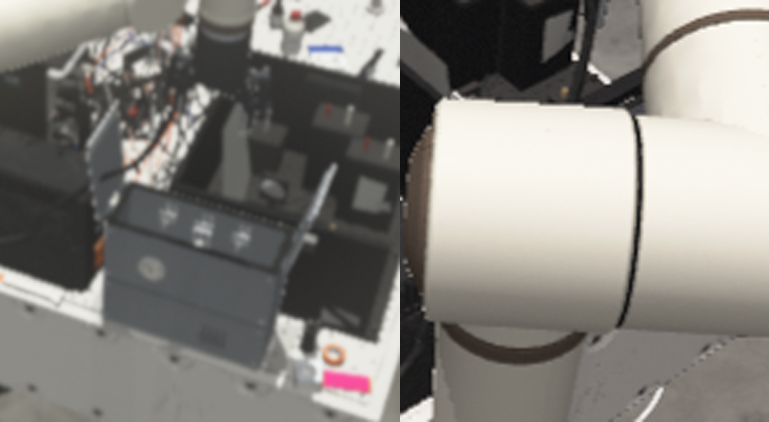

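The box centre is at about (0.4835, -0.2505) with yaw about 0. The enclosure behind it is lower than the box. I'll descend part-way with the fingers part closed.

{"fn": "send_rows", "kwargs": {"deltas": [[0.42, [16, 4, -50], 0], [0.42, [16, 4, -100], 0], [0.42, [16, 4, -150], 0], [0.42, [16, 4, -190], 0], [0.42, [16, 4, -190], 0], [0.42, [16, 4, -190], 0]], "grip_force": 30}}

```text
clock: 4.58
tcp_pos: [0.4951, -0.2499, 0.2685]
ee_rot: [1.0, 0.002, 0.001, 0.001]
contact_force: [-1.1, -0.3, 1.1]
gripper_width: 0.0497
gripper_force: 0.0
```

Run:
```python
from h import *
w=cam('wrist','w3.png')
cv2.imwrite('pics/w3c.png',w['image'][60:400,120:520,::-1])
o=bot.observe();print(o['tcp_pos'],o['contact_force'],o['gripper_width'])
x,y=.4835,-.2505
print('hookpt,tip,plate corners,tcp', proj(w,[(x+.0155,y,.202),(x+.006,y,.216),(x+.022,y+.014,.208),(x+.022,y-.014,.208),(x+.0155,y+.014,.208),(x+.0155,y-.014,.208)]).round(1).tolist())
```

```text
[ 0.49541092 -0.25013378  0.26908585] [-0.85001161  0.13706119  1.27568143] 0.04931798490516354
hookpt,tip,plate corners,tcp [[323.7, 220.4], [323.9, 242.4], [301.7, 213.8], [346.1, 213.9], [301.8, 223.5], [345.8, 223.6]]
```

View pics/w3c.png

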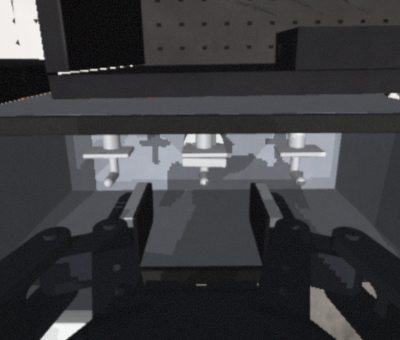

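{"fn": "send_rows", "kwargs": {"deltas": [[0.42, [-1, 0, -30], 0], [0.42, [-1, 0, -55], 0], [0.42, [-1, 0, -68], 0], [0.42, [-1, 0, -68], 0], [0.8, [-1, 0, -68], 0], [0.8, [-1, 0, -68], 0], [0.8, [-1, 0, -68], 0], [0.8, [-1, 0, -68], 0]]}}

```text
clock: 5.62
tcp_pos: [0.4942, -0.2501, 0.2]
ee_rot: [1.0, 0.002, 0.001, 0.001]
contact_force: [-0.1, -0.2, 6.0]
gripper_width: 0.0273
gripper_force: 32.6
```

{"fn": "send_rows", "kwargs": {"deltas": [[0.8, [0, 0, 8], 0], [0.8, [0, 0, 20], 0], [0.8, [0, 0, 21], 0], [0.8, [-10, 0, 21], 0], [0.8, [-22, 0, 21], 0], [0.8, [-22, 0, 21], 0], [0.8, [-22, 0, 50], 0], [0.8, [-22, 0, 90], 0]]}}

```text
clock: 6.62
tcp_pos: [0.4701, -0.2484, 0.2868]
ee_rot: [1.0, 0.002, -0.002, -0.002]
contact_force: [0.6, -0.1, -0.4]
gripper_width: 0.0274
gripper_force: 36.2
```

{"fn": "send_rows", "kwargs": {"deltas": [[0.8, [0, 0, 50], 0], [0.8, [0, 0, 100], 0], [0.8, [0, 0, 150], 0], [0.8, [0, 0, 200], 0], [0.8, [0, 30, 205], 0], [0.8, [-10, 80, 205], 0], [0.8, [-10, 135, 205], 0], [0.8, [-10, 190, 205], 0]]}}

```text
clock: 7.62
tcp_pos: [0.461, -0.0578, 0.4933]
ee_rot: [1.0, 0.001, 0.0, -0.0]
contact_force: [0.8, -0.9, -0.8]
gripper_width: 0.0276
gripper_force: 36.2
```

{"fn": "send_rows", "kwargs": {"deltas": [[0.8, [0, 55, 0], 0], [0.8, [0, 110, 0], 0], [0.8, [-10, 165, 0], 0], [0.8, [-10, 220, 0], 0], [0.8, [-10, 275, 0], 0], [0.8, [-10, 330, 0], 0], [0.8, [-10, 385, 0], 0], [0.8, [-10, 430, 0], 0]]}}

```text
clock: 8.62
tcp_pos: [0.4509, 0.3728, 0.4929]
ee_rot: [1.0, 0.002, -0.0, -0.0]
contact_force: [0.5, 0.1, -1.6]
gripper_width: 0.0272
gripper_force: 36.2
```

{"fn": "send_rows", "kwargs": {"deltas": [[0.8, [0, 20, -20], 0], [0.8, [0, 20, -30], 0], [0.8, [0, 20, -30], 0]]}}

```text
clock: 9.0
tcp_pos: [0.4514, 0.3894, 0.4617]
ee_rot: [1.0, 0.001, -0.001, 0.001]
contact_force: [0.3, 0.3, -1.3]
gripper_width: 0.0272
gripper_force: 36.2
```

Run:
```python
from h import *
w=cam('wrist','w4.png')
o=bot.observe();print(o['tcp_pos'],o['contact_force'],o['gripper_width'])
for t in['bake_tray','fresh0']:
        print(t,[(np.round(d['rect']).tolist(),round(d['confidence'],2)) for d in bot.search_frame('wrist',t)[:4]])
```

```text
[0.45157375 0.38937427 0.46294989] [ 0.55080433 -0.55709715 -0.97459339] 0.026833871742877602
bake_tray [([276.0, 91.0, 77.0, 78.0], 0.87)]
fresh0 [([325.0, 143.0, 20.0, 20.0], 0.7), ([291.0, 104.0, 17.0, 17.0], 0.48)]
```

View pics/w4.png

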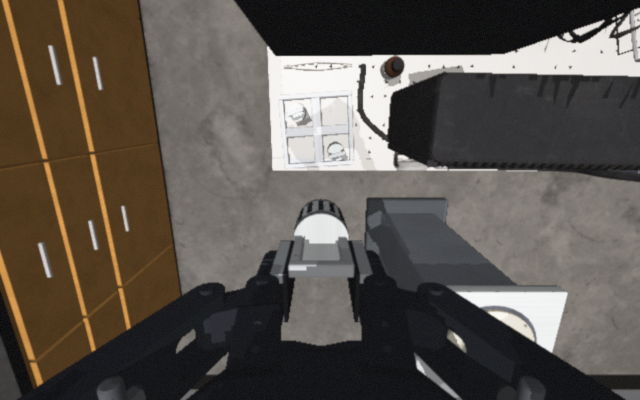

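The can is held squarely. I'll zoom in on the tray.

Run:
```python
from h import *
a=cv2.imread('pics/w4.png')[84:176,268:360]
cv2.imwrite('pics/w4c.png',cv2.resize(a,(552,552),interpolation=cv2.INTER_CUBIC))
```

```text
(no output)
```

View pics/w4c.png

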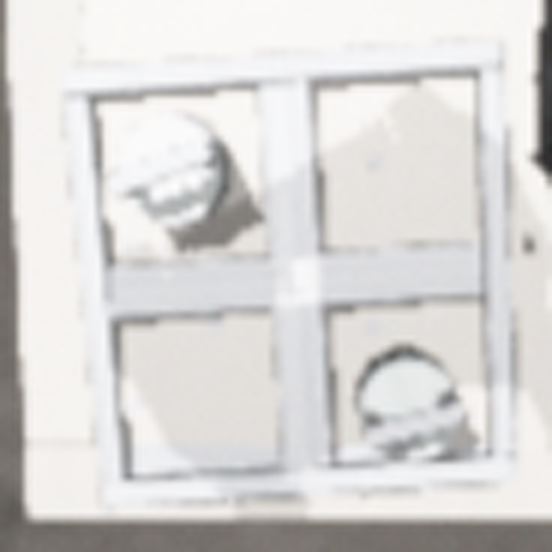

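Run:
```python
from h import *
c=cam('wrist')
g=lambda q:np.array(q)/6+[268,84]
L=[(.066,.066,.014),(.066,-.066,.014),(-.066,-.066,.014),(-.066,.066,.014),(0,0,.014)]
p,r=fit(c,L,[g(q) for q in[(68,88),(500,42),(515,472),(107,505),(300,278)]],[.494,.39,0]);print(p.round(4),r.round(1).tolist())
s,q=np.sin(p[2]),np.cos(p[2])
for a in(1,-1):
  for b in(1,-1): print(a,b,(p[0]+.033*(q*a-s*b)).round(4),(p[1]+.033*(s*a+q*b)).round(4))
print('cans bars',[atz(c,g(z),.081).round(3) for z in[(145,215),(215,175),(365,440),(465,408)]],'lids',[atz(c,g(z),.043).round(3) for z in[(165,165),(405,390)]])
# sharp held can relative to tcp: nothing
print('pc top',atz(c,(400,165),.25).round(3), 'black',atz(c,(380,52),.3).round(3),atz(c,(380,52),.1).round(3))
print(bot.observe()['tcp_pos'])
```

```text
[0.4957 0.3969 0.0788] [[-1.2, -2.2], [0.2, -0.6], [1.1, 1.2], [0.3, 1.1], [-0.3, 0.9]]
1 1 0.526 0.4324
1 -1 0.5312 0.3666
-1 1 0.4602 0.4272
-1 -1 0.4654 0.3614
cans bars [array([0.517, 0.437, 0.081]), array([0.527, 0.418, 0.081]), array([0.456, 0.378, 0.081]), array([0.465, 0.35 , 0.081])] lids [array([0.53 , 0.435, 0.043]), array([0.466, 0.365, 0.043])]
pc top [0.469 0.303 0.25 ] black [0.575 0.34  0.3  ] [0.613 0.304 0.1  ]
[0.45177566 0.38981358 0.4644282 ]
```

{"fn": "send_rows", "kwargs": {"deltas": [[0.8, [4, 36, -50], 0.05], [0.8, [4, 36, -105], 0.08], [0.8, [4, 36, -160], 0.08], [0.8, [4, 36, -215], 0.08], [0.8, [4, 36, -270], 0.08], [0.8, [4, 36, -325], 0.08], [0.8, [4, 36, -360], 0.08], [0.8, [4, 36, -376], 0.08]]}}

```text
clock: 10.2
tcp_pos: [0.4549, 0.4258, 0.0856]
ee_rot: [0.999, 0.042, -0.001, 0.001]
contact_force: [0.5, -0.2, -1.2]
gripper_width: 0.0274
gripper_force: 36.2
```

{"fn": "send_rows", "kwargs": {"deltas": [[0.8, [0, 0, -4], 0], [0.8, [0, 0, -8], 0], [0.8, [0, 0, -11], 0], [0.8, [0, 0, -11], 0]]}}

```text
clock: 10.7
tcp_pos: [0.4557, 0.427, 0.0769]
ee_rot: [0.999, 0.042, 0.0, -0.0]
contact_force: [-0.7, 0.3, -1.6]
gripper_width: 0.0272
gripper_force: 36.2
```

{"fn": "send_rows", "kwargs": {"deltas": [[0.8, [0, 0, -2], 0], [0.8, [0, 0, -3], 0], [0.8, [0, 0, -4], 0]]}}

```text
clock: 11.08
tcp_pos: [0.4564, 0.4274, 0.0754]
ee_rot: [0.999, 0.042, 0.001, -0.0]
contact_force: [-5.3, -4.5, 17.8]
gripper_width: 0.0277
gripper_force: 38.0
```

{"fn": "send_rows", "kwargs": {"deltas": [[0.8, [0, 0, 2], 0], [0.7, [0, 0, 2], 0], [0.45, [0, 0, 2], 0], [0.45, [0, 0, 2], 0], [0.45, [0, 0, 40], 0], [0.45, [-20, 0, 90], 0], [0.45, [-50, -20, 120], 0], [0.45, [-55, -30, 125], 0]]}}

```text
clock: 12.08
tcp_pos: [0.4001, 0.397, 0.1995]
ee_rot: [0.999, 0.042, 0.002, -0.001]
contact_force: [-0.4, 0.1, -0.3]
gripper_width: 0.047
gripper_force: 0.0
```

{"fn": "send_rows", "kwargs": {"deltas": [[0.45, [0, 0, 0], 0]]}}

```text
clock: 12.2
tcp_pos: [0.4003, 0.3963, 0.1968]
ee_rot: [0.999, 0.042, -0.0, 0.0]
contact_force: [-0.4, 0.4, -0.3]
gripper_width: 0.0466
gripper_force: 0.0
```

Run:
```python
from h import *
w=cam('wrist','w5.png')
o=bot.observe();print(o['tcp_pos'],o['contact_force'],o['gripper_width'])
for t in['spent0','fresh0']:
        print(t,[(np.round(d['rect']).tolist(),round(d['confidence'],2)) for d in bot.search_frame('wrist',t)[:4]])
```

```text
[0.40036897 0.39636432 0.19612901] [ 0.89701308 -0.46791141 -0.63497153] 0.046805697071457965
spent0 [([268.0, 110.0, 41.0, 35.0], 0.81)]
fresh0 [([266.0, 16.0, 45.0, 49.0], 0.8), ([346.0, 114.0, 47.0, 37.0], 0.75)]
```

View pics/w5.png

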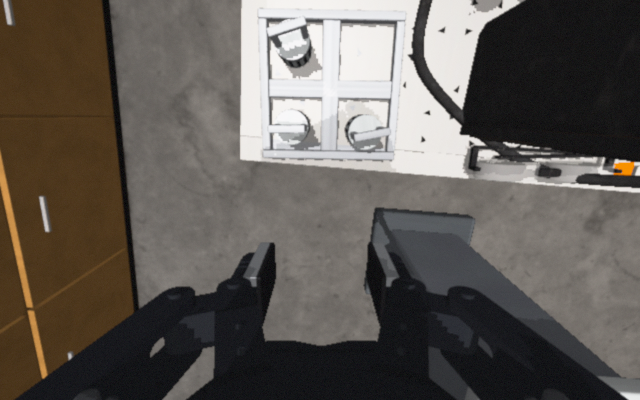

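The spent can stands at front-left (about 290,128). The fresh cans are at back-left (290,40) and front-right (368,132).

Run:
```python
from h import *
a=cv2.imread('pics/w5.png')[10:160,260:400]
cv2.imwrite('pics/w5c.png',cv2.resize(a,(560,600),interpolation=cv2.INTER_CUBIC))
```

```text
(no output)
```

View pics/w5c.png

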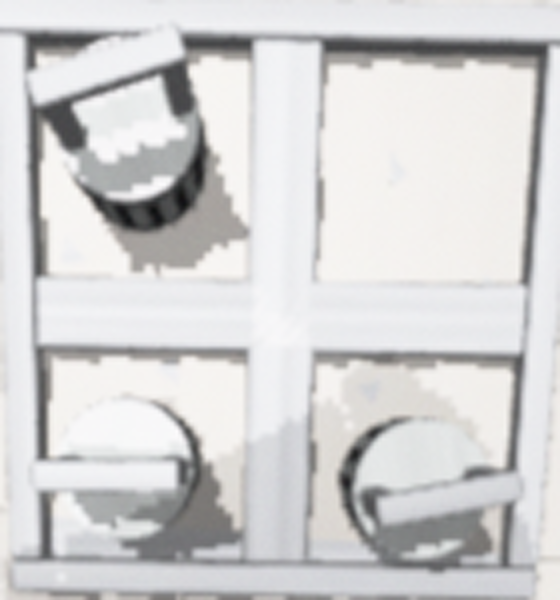

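Run:
```python
from h import *
c=cam('wrist')
for n,a,b in[('spent',(33,475),(180,474)),('FR',(380,512),(520,487)),('BL',(34,91),(183,43))]:
    A,B=[atz(c,np.array(q)/4+[260,10],.081) for q in(a,b)]
    d=A-B;print(n,((A+B)/2).round(4),np.hypot(*d[:2]).round(4),'yaw of own y rel world y',np.arctan2(-d[0],d[1]).round(3))
L=[(.066,.066,.014),(.066,-.066,.014)]
e=bot.observe()['ee_rot'];print(e)
```

```text
spent [0.4582 0.4286 0.081 ] 0.0278 yaw of own y rel world y 0.089
FR [0.4589 0.3632 0.081 ] 0.0269 yaw of own y rel world y 0.256
BL [0.5267 0.4318 0.081 ] 0.0271 yaw of own y rel world y 0.359
[ 9.99130466e-01  4.16773564e-02 -9.98039111e-04  5.60383763e-04]
```

{"fn": "send_rows", "kwargs": {"deltas": [[0.45, [30, -35, 0], 0.1], [0.45, [53, -35, -20], 0.173], [0.45, [53, -35, -45], 0.173], [0.45, [53, -35, -70], 0.173], [0.45, [53, -35, -100], 0.173], [0.45, [53, -35, -120], 0.173], [0.45, [53, -35, -122], 0.173]]}}

```text
clock: 13.28
tcp_pos: [0.4523, 0.3611, 0.0732]
ee_rot: [0.992, 0.128, -0.002, 0.001]
contact_force: [0.1, -1.0, 0.1]
gripper_width: 0.0473
gripper_force: 0.0
```

{"fn": "send_rows", "kwargs": {"deltas": [[0.6, [0, 0, 0], 0], [0.8, [0, 0, 0], 0], [0.8, [0, 0, 0], 0], [0.8, [0, 0, 0], 0], [0.8, [0, 0, 0], 0], [0.8, [0, 0, 10], 0]]}}

```text
clock: 14.02
tcp_pos: [0.4524, 0.3612, 0.0846]
ee_rot: [0.992, 0.128, -0.001, 0.0]
contact_force: [0.7, -0.0, -1.3]
gripper_width: 0.0273
gripper_force: 31.3
```

{"fn": "send_rows", "kwargs": {"deltas": [[0.8, [0, 0, 55], 0], [0.8, [0, 0, 110], 0], [0.8, [0, 0, 165], 0], [0.8, [0, 0, 220], 0], [0.8, [0, 0, 275], -0.1], [0.8, [0, 0, 330], -0.2], [0.8, [0, -10, 385], -0.25], [0.8, [0, -40, 405], -0.25]]}}

```text
clock: 15.02
tcp_pos: [0.4532, 0.322, 0.4944]
ee_rot: [1.0, 0.004, 0.002, -0.001]
contact_force: [1.3, -0.3, -1.5]
gripper_width: 0.027
gripper_force: 31.4
```

{"fn": "send_rows", "kwargs": {"deltas": [[0.8, [0, -55, 0], 0], [0.8, [0, -110, 0], 0], [0.8, [0, -165, 0], 0], [0.8, [0, -220, 0], 0], [0.8, [5, -275, 0], 0], [0.8, [10, -330, 0], 0], [0.8, [18, -385, 0], 0], [0.8, [18, -440, 0], 0]]}}

```text
clock: 16.02
tcp_pos: [0.4709, -0.1199, 0.4899]
ee_rot: [1.0, 0.003, -0.0, -0.0]
contact_force: [0.6, -0.3, -1.0]
gripper_width: 0.0269
gripper_force: 31.4
```

{"fn": "send_rows", "kwargs": {"deltas": [[0.8, [0, -50, 0], 0], [0.8, [0, -72, 0], 0], [0.8, [0, -72, 0], 0], [0.8, [0, -72, -30], 0], [0.8, [0, -72, -60], 0], [0.8, [0, -72, -60], 0]]}}

```text
clock: 16.77
tcp_pos: [0.4708, -0.1881, 0.4282]
ee_rot: [1.0, 0.004, -0.002, -0.002]
contact_force: [0.1, 0.1, -1.3]
gripper_width: 0.0271
gripper_force: 31.3
```

Run:
```python
from h import *
w=cam('wrist','w6.png')
o=bot.observe();print(o['tcp_pos'],o['ee_rot'],o['contact_force'],o['gripper_width'])
for t in['fresh0','frame']:
        print(t,[(np.round(d['rect']).tolist(),round(d['confidence'],2)) for d in bot.search_frame('wrist',t)[:4]])
p=o['tcp_pos'];b=p[2]-.071
print('pred stirrup top ends',proj(w,[(p[0]+.006,p[1]+s*.014,b+.078) for s in(1,-1)]).round(1).tolist())
x,y=.4835,-.2505
print('hook2 tip',proj(w,[(x+.006,y+.06,.216)]).round(1))
```

```text
[ 0.47128804 -0.18871617  0.43026493] [ 9.99990400e-01  4.31586563e-03 -4.76456270e-04 -5.88547792e-04] [-0.27498508  0.34239598  0.05685098] 0.027229911512349384
fresh0 [([290.0, 196.0, 64.0, 84.0], 0.76), ([125.0, 117.0, 514.0, 189.0], 0.62)]
frame [([250.0, 122.0, 274.0, 96.0], 0.78)]
pred stirrup top ends [[291.7, 275.3], [360.0, 275.8]]
hook2 tip [[325.  163.3]]
```

View pics/w6.png

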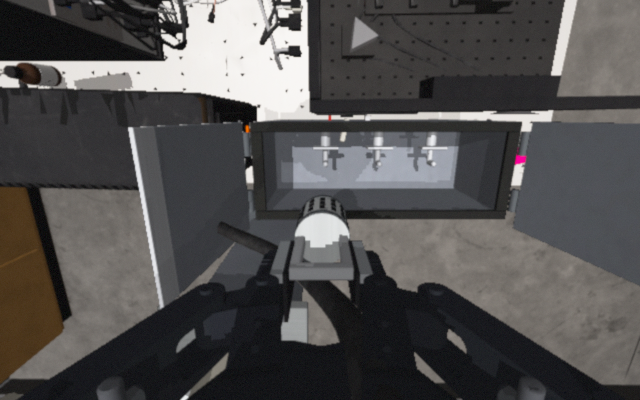

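{"fn": "send_rows", "kwargs": {"deltas": [[0.8, [-10, 0, 0], 0], [0.8, [-10, 0, -40], 0], [0.8, [-10, 0, -85], 0], [0.8, [-10, 0, -125], 0], [0.8, [-10, 0, -160], 0], [0.8, [-10, 0, -190], 0], [0.8, [-10, 0, -206], 0], [0.8, [-10, 0, -206], 0]]}}

```text
clock: 17.92
tcp_pos: [0.461, -0.1902, 0.2241]
ee_rot: [1.0, 0.003, -0.0, -0.0]
contact_force: [1.4, 0.0, 0.2]
gripper_width: 0.0275
gripper_force: 31.4
```

{"fn": "send_rows", "kwargs": {"deltas": [[0.8, [8, 0, 0], 0], [0.8, [18, 0, 0], 0], [0.8, [28, 0, 0], 0], [0.8, [31, 0, 0], 0], [0.8, [31, 0, 0], 0]]}}

```text
clock: 18.55
tcp_pos: [0.4926, -0.1902, 0.2242]
ee_rot: [1.0, 0.004, -0.0, -0.0]
contact_force: [0.3, -0.7, -0.2]
gripper_width: 0.0274
gripper_force: 31.4
```

{"fn": "send_rows", "kwargs": {"deltas": [[0.8, [0, 0, -10], 0], [0.8, [0, 0, -18], 0], [0.8, [0, 0, -21], 0], [0.8, [0, 0, -22], 0]]}}

```text
clock: 19.05
tcp_pos: [0.492, -0.1901, 0.2028]
ee_rot: [1.0, 0.003, -0.0, -0.0]
contact_force: [-4.5, 2.5, 7.3]
gripper_width: 0.0272
gripper_force: 32.1
```

{"fn": "send_rows", "kwargs": {"deltas": [[0.8, [0, 0, 1], 0], [0.7, [0, 0, 1], 0], [0.6, [0, 0, 1], 0], [0.5, [0, 0, 1], 0], [0.45, [0, 0, 1], 0], [0.45, [-4, 0, 30], 0], [0.45, [-4, 0, 70], 0], [0.45, [-4, 0, 110], 0]]}}

```text
clock: 20.05
tcp_pos: [0.4882, -0.1902, 0.3134]
ee_rot: [1.0, 0.003, -0.0, -0.0]
contact_force: [0.0, 0.5, 1.1]
gripper_width: 0.0474
gripper_force: 0.0
```

{"fn": "send_rows", "kwargs": {"deltas": [[0.45, [-15, 0, 50], 0], [0.45, [-15, 0, 100], 0], [0.45, [-15, 0, 130], 0], [0.45, [-15, 0, 130], 0]]}}

```text
clock: 20.55
tcp_pos: [0.474, -0.1907, 0.4453]
ee_rot: [1.0, 0.003, 0.002, 0.002]
contact_force: [0.4, -0.1, 0.4]
gripper_width: 0.0471
gripper_force: 0.0
```

Run:
```python
from h import *
w=cam('wrist','w7.png')
o=bot.observe();print(o['tcp_pos'],o['ee_rot'],o['contact_force'],o['gripper_width'])
for t in['fresh0','frame']:
        print(t,[(np.round(d['rect']).tolist(),round(d['confidence'],2)) for d in bot.search_frame('wrist',t)[:4]])
x,y=.4835,-.2505
P=[(x+.0155,y+.06+s*.014,.208) for s in(1,-1)]+[(x+.006,y+.06,.216),(x+.0155,y+.06,.17)]
print('expected hung bar, tip, lid centre',proj(w,P).round(0).tolist())
```

```text
[ 0.47361243 -0.19039237  0.44287639] [9.99993692e-01 3.43479800e-03 7.45759862e-04 5.11582300e-04] [-0.01204395  0.30559757 -1.11685537] 0.047109963476340985
fresh0 [([310.0, 143.0, 23.0, 22.0], 0.77)]
frame [([246.0, 127.0, 260.0, 93.0], 0.79)]
expected hung bar, tip, lid centre [[309.0, 156.0], [333.0, 156.0], [321.0, 165.0], [321.0, 153.0]]
```

{"fn": "send_rows", "kwargs": {"deltas": [[0.45, [0, 40, 15], 0], [0.45, [-5, 95, 15], 0], [0.45, [-10, 150, 15], 0], [0.45, [-15, 205, 15], 0], [0.45, [-20, 260, 15], 0], [0.45, [-30, 315, 15], 0], [0.45, [-40, 370, 15], 0], [0.45, [-50, 425, 0], 0]]}}

```text
clock: 21.7
tcp_pos: [0.4227, 0.2365, 0.4413]
ee_rot: [1.0, 0.003, -0.0, 0.0]
contact_force: [0.8, -0.5, -0.1]
gripper_width: 0.0468
gripper_force: 0.0
```

{"fn": "send_rows", "kwargs": {"deltas": [[0.45, [-15, 55, -20], 0.077], [0.45, [-23, 110, -40], 0.077], [0.45, [-23, 150, -80], 0.077], [0.45, [-23, 162, -130], 0.077], [0.45, [-23, 162, -185], 0.077], [0.45, [-23, 162, -235], 0.077], [0.45, [-23, 162, -245], 0.077], [0.45, [-23, 162, -245], 0.077]]}}

```text
clock: 22.7
tcp_pos: [0.4002, 0.3966, 0.1973]
ee_rot: [0.999, 0.042, -0.0, 0.0]
contact_force: [0.4, 0.4, 1.6]
gripper_width: 0.047
gripper_force: 0.0
```

Run:
```python
from h import *
w=cam('wrist','w8.png')
o=bot.observe();print(o['tcp_pos'],o['ee_rot'],o['clock'])
for t in['spent0','fresh0']:
        print(t,[(np.round(d['rect']).tolist(),round(d['confidence'],2)) for d in bot.search_frame('wrist',t)[:4]])
old=cv2.imread('pics/w5.png')[0:170,240:410].astype(int);new=cv2.imread('pics/w8.png')[0:170,240:410].astype(int)
d=np.abs(old-new).sum(2);print((d[10:70,20:80]>90).mean(),(d[100:160,20:80]>90).mean(),(d[100:160,85:160]>90).mean())
```

```text
[0.4011238  0.39717431 0.19890705] [ 9.99124355e-01  4.18241982e-02  9.65496650e-04 -5.71942327e-04] 22.75
spent0 [([265.0, 109.0, 44.0, 37.0], 0.91)]
fresh0 [([269.0, 16.0, 45.0, 52.0], 0.76)]
0.05305555555555556 0.036944444444444446 0.13866666666666666
```

{"fn": "send_rows", "kwargs": {"deltas": [[0.45, [50, 15, 0], 0.15], [0.45, [100, 33, 0], 0.276], [0.45, [121, 33, 0], 0.276], [0.45, [121, 33, -30], 0.276], [0.45, [121, 33, -65], 0.276], [0.45, [121, 33, -100], 0.276], [0.45, [121, 33, -120], 0.276], [0.45, [121, 33, -122], 0.276]]}}

```text
clock: 23.85
tcp_pos: [0.5212, 0.4297, 0.0749]
ee_rot: [0.984, 0.179, -0.001, 0.0]
contact_force: [-0.1, -0.4, 0.4]
gripper_width: 0.047
gripper_force: 0.0
```

{"fn": "send_rows", "kwargs": {"deltas": [[0.6, [0, 0, 0], 0], [0.8, [0, 0, 0], 0], [0.8, [0, 0, 0], 0], [0.8, [0, 0, 0], 0], [0.8, [0, 0, 0], 0], [0.8, [0, 0, 10], 0]]}}

```text
clock: 24.6
tcp_pos: [0.5208, 0.4294, 0.085]
ee_rot: [0.984, 0.179, -0.001, 0.0]
contact_force: [-0.1, 0.2, -1.2]
gripper_width: 0.0272
gripper_force: 30.6
```

{"fn": "send_rows", "kwargs": {"deltas": [[0.8, [0, 0, 55], 0], [0.8, [0, 0, 110], 0], [0.8, [-10, 0, 165], -0.05], [0.8, [-20, -10, 220], -0.1], [0.8, [-35, -20, 275], -0.2], [0.8, [-50, -30, 330], -0.3], [0.8, [-60, -40, 380], -0.353], [0.8, [-60, -70, 405], -0.353]]}}

```text
clock: 25.6
tcp_pos: [0.4604, 0.36, 0.4943]
ee_rot: [1.0, 0.004, 0.002, -0.001]
contact_force: [0.8, 0.9, -0.9]
gripper_width: 0.0275
gripper_force: 30.6
```

{"fn": "send_rows", "kwargs": {"deltas": [[0.8, [0, -55, 0], 0], [0.8, [0, -110, 0], 0], [0.8, [0, -165, 0], 0], [0.8, [0, -220, 0], 0], [0.8, [0, -275, 0], 0], [0.8, [0, -330, 0], 0], [0.8, [0, -385, 0], 0], [0.8, [0, -440, 0], 0]]}}

```text
clock: 26.6
tcp_pos: [0.4607, -0.0818, 0.4905]
ee_rot: [1.0, 0.003, 0.0, -0.0]
contact_force: [0.8, -0.7, -0.7]
gripper_width: 0.0271
gripper_force: 30.6
```

{"fn": "send_rows", "kwargs": {"deltas": [[0.8, [0, -55, 0], 0], [0.8, [0, -110, 0], 0], [0.8, [0, -165, 0], 0], [0.8, [0, -210, 0], 0], [0.8, [0, -230, 0], 0], [0.8, [0, -230, -30], 0], [0.8, [0, -230, -60], 0], [0.8, [0, -230, -60], 0]]}}

```text
clock: 27.6
tcp_pos: [0.4608, -0.3089, 0.4279]
ee_rot: [1.0, 0.004, -0.002, -0.002]
contact_force: [-0.2, 0.6, -0.8]
gripper_width: 0.0272
gripper_force: 30.5
```

Run:
```python
from h import *
w=cam('wrist','w9.png')
o=bot.observe();print(o['tcp_pos'],o['ee_rot'],o['contact_force'],o['gripper_width'])
for t in['fresh0','frame']:
        print(t,[(np.round(d['rect']).tolist(),round(d['confidence'],2)) for d in bot.search_frame('wrist',t)[:4]])
x,y=.4835,-.2505
P=[(x+.0155,y+.06,.208),(x+.006,y-.06,.216)]
print('expected hook2 can, hook0 tip',proj(w,P).round(0).tolist())
```

```text
[ 0.46124141 -0.30935662  0.43015264] [ 9.99992375e-01  3.80270893e-03 -5.45301612e-04 -7.01584247e-04] [0.2694666  0.20576657 0.24710803] 0.027108710427175414
fresh0 [([204.0, 130.0, 42.0, 26.0], 0.79), ([291.0, 192.0, 63.0, 87.0], 0.62), ([403.0, 101.0, 140.0, 187.0], 0.4)]
frame [([126.0, 111.0, 280.0, 99.0], 0.55)]
expected hook2 can, hook0 tip [[217.0, 144.0], [325.0, 154.0]]
```

View pics/w9.png

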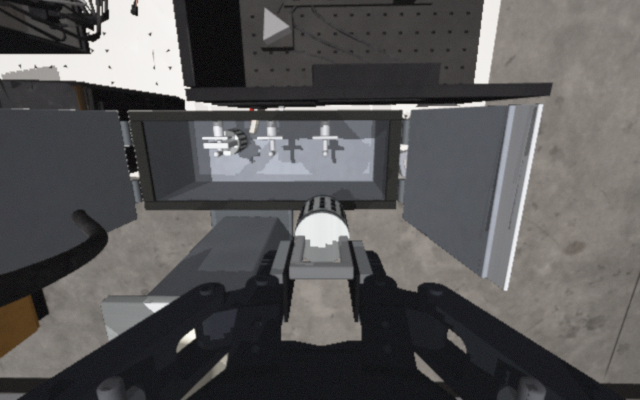

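The can on hook 3 (about 217,145) hangs where expected, and the held can lines up with the free hook 1 (325,154).

{"fn": "send_rows", "kwargs": {"deltas": [[0.8, [0, 0, -40], 0], [0.8, [0, 0, -85], 0], [0.8, [0, 0, -125], 0], [0.8, [0, 0, -160], 0], [0.8, [0, 0, -190], 0], [0.8, [0, 0, -206], 0], [0.8, [0, 0, -206], 0]]}}

```text
clock: 28.62
tcp_pos: [0.4615, -0.3102, 0.2244]
ee_rot: [1.0, 0.003, -0.0, -0.0]
contact_force: [-0.4, 0.5, -0.8]
gripper_width: 0.0271
gripper_force: 30.6
```

{"fn": "send_rows", "kwargs": {"deltas": [[0.8, [8, 0, 0], 0], [0.8, [18, 0, 0], 0], [0.8, [28, 0, 0], 0], [0.8, [31, 0, 0], 0], [0.8, [31, 0, 0], 0]]}}

```text
clock: 29.25
tcp_pos: [0.4926, -0.3102, 0.2242]
ee_rot: [1.0, 0.004, -0.0, -0.0]
contact_force: [0.1, -0.4, -0.5]
gripper_width: 0.0274
gripper_force: 30.6
```

{"fn": "send_rows", "kwargs": {"deltas": [[0.8, [0, 0, -10], 0], [0.8, [0, 0, -18], 0], [0.8, [0, 0, -21], 0], [0.8, [0, 0, -22], 0]]}}

```text
clock: 29.75
tcp_pos: [0.492, -0.3102, 0.2038]
ee_rot: [1.0, 0.003, -0.0, -0.0]
contact_force: [-5.7, 4.9, 12.8]
gripper_width: 0.0272
gripper_force: 31.9
```

{"fn": "send_rows", "kwargs": {"deltas": [[0.8, [0, 0, 1], 0], [0.7, [0, 0, 1], 0], [0.6, [0, 0, 1], 0], [0.5, [0, 0, 1], 0], [0.45, [0, 0, 1], 0], [0.45, [-4, 0, 30], 0], [0.45, [-4, 0, 70], 0], [0.45, [-4, 0, 110], 0]]}}

```text
clock: 30.75
tcp_pos: [0.4882, -0.3102, 0.3131]
ee_rot: [1.0, 0.003, -0.0, -0.0]
contact_force: [0.2, -0.4, -0.1]
gripper_width: 0.0472
gripper_force: 0.0
```

{"fn": "send_rows", "kwargs": {"deltas": [[0.45, [-15, 0, 50], 0], [0.45, [-15, 50, 100], 0], [0.45, [-15, 60, 130], 0], [0.45, [-15, 60, 130], 0], [0.45, [-15, 60, 130], 0]]}}

```text
clock: 31.38
tcp_pos: [0.4732, -0.2504, 0.441]
ee_rot: [1.0, 0.003, -0.001, -0.0]
contact_force: [-0.6, 0.0, -0.1]
gripper_width: 0.0471
gripper_force: 0.0
```

Run:
```python
from h import *
w=cam('wrist','w10.png')
o=bot.observe();print(o['tcp_pos'],o['contact_force'],o['gripper_width'],o['clock'])
for t in['fresh0','frame','rebated_leaf','flanged_leaf']:
        print(t,[(np.round(d['rect']).tolist(),round(d['confidence'],2)) for d in bot.search_frame('wrist',t)[:4]])
x,y=.4835,-.2505
P=[(x+.0155,y+s*.06,z) for s in(1,-1) for z in(.208,.17,.13)]
print(proj(w,P).round(0).tolist())
cv2.imwrite('pics/w10c.png',cv2.resize(w['image'][90:310,:,::-1],None,fx=1.25,fy=1.25,interpolation=cv2.INTER_CUBIC))
```

```text
[ 0.47307743 -0.25048584  0.44032732] [ 0.15191583 -0.05951196 -1.07094012] 0.04715270335751413 31.425
fresh0 [([260.0, 137.0, 31.0, 29.0], 0.96), ([356.0, 137.0, 26.0, 27.0], 0.69)]
frame [([192.0, 125.0, 262.0, 92.0], 0.81)]
rebated_leaf [([32.0, 123.0, 163.0, 175.0], 0.71)]
flanged_leaf [([450.0, 122.0, 173.0, 176.0], 0.64)]
[[271.0, 155.0], [276.0, 151.0], [280.0, 148.0], [374.0, 155.0], [369.0, 152.0], [364.0, 148.0]]
```

View pics/w10c.png

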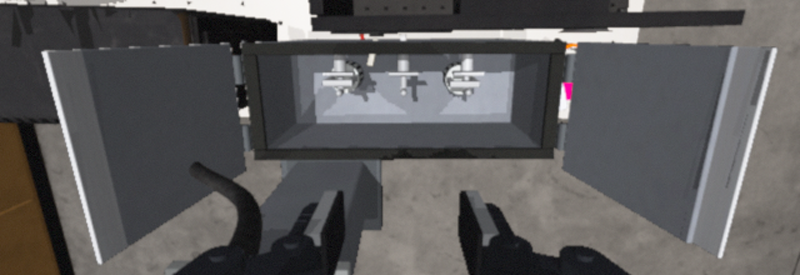

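Both fresh cans hang on hooks 1 and 3, with their bars behind the tips. Next I'll close the gripper and go outside the rebated leaf.

{"fn": "send_rows", "kwargs": {"deltas": [[1, [6, 0, 25], 0], [1, [6, 50, 25], 0], [1, [6, 105, 25], 0], [1, [6, 160, 25], 0], [1, [6, 212, 25], 0], [1, [6, 212, -15], 0], [1, [6, 212, -60], 0], [1, [6, 212, -67], 0]]}}

```text
clock: 32.62
tcp_pos: [0.4779, -0.0378, 0.3715]
ee_rot: [1.0, 0.003, -0.004, -0.001]
contact_force: [0.9, 0.2, 0.2]
gripper_width: 0.0002
gripper_force: 0.0
```

Run:
```python
import numpy as np
for th in(1.73,1.6,1.45,1.3,1.15,1.0,.85,.7,.6):
    r=.12
    if th>1.57: y=-.109-.15*np.cos(th)+.006*np.sin(th);z=.345
    else: y=-.109-r*np.cos(th)+.006*np.sin(th);z=.2355+r*np.sin(th)+.006*np.cos(th)
    print(th,'tcp y',round(y+.0145,4),'z',round(z+.025,4))
```

```text
1.73 tcp y -0.0648 z 0.37
1.6 tcp y -0.0841 z 0.37
1.45 tcp y -0.103 z 0.3803
1.3 tcp y -0.1208 z 0.3777
1.15 tcp y -0.138 z 0.3725
1.0 tcp y -0.1543 z 0.3647
0.85 tcp y -0.1692 z 0.3546
0.7 tcp y -0.1824 z 0.3424
0.6 tcp y -0.1902 z 0.3332
```

{"fn": "send_rows", "kwargs": {"deltas": [[1, [0, -27, -4], 0], [1, [0, -46, -2], 0], [1, [0, -65, 5], 0], [1, [0, -83, 3], 0], [1, [0, -100, -2], 0], [1, [0, -116, -10], 0], [1, [0, -131, -20], 0], [1, [0, -144, -33], 0]]}}

```text
clock: 33.62
tcp_pos: [0.4793, -0.1833, 0.3413]
ee_rot: [1.0, 0.003, -0.0, 0.0]
contact_force: [0.1, -0.2, 0.9]
gripper_width: 0.0
gripper_force: 0.5
```

Run:
```python
from h import *
w=cam('wrist','w11.png')
o=bot.observe();print(o['tcp_pos'],o['contact_force'],o['gripper_width'],o['clock'])
for t in['fresh0','rebated_leaf','flanged_leaf']:
        print(t,[(np.round(d['rect']).tolist(),round(d['confidence'],2)) for d in bot.search_frame('wrist',t)[:4]])
x,y=.4835,-.2505
for a in(.4,.5,.6,.7,.8,.9):
    P=[(x+dx,y+.1415-.15*np.cos(a),.2355+.15*np.sin(a)) for dx in(.052,-.06)]+[(x+.052,y+.1415,.2355)]
    print(a,proj(w,P).round(0).tolist())
```

```text
[ 0.47848114 -0.184033    0.33890956] [-1.22722099 -0.23426044 -1.53369153] -0.00013480773322766185 33.675
fresh0 [([428.0, 150.0, 58.0, 36.0], 0.58)]
rebated_leaf []
flanged_leaf [([582.0, 132.0, 58.0, 171.0], 0.63)]
0.4 [[441.0, 142.0], [421.0, 317.0], [222.0, 134.0]]
0.5 [[438.0, 144.0], [417.0, 332.0], [222.0, 134.0]]
0.6 [[432.0, 146.0], [410.0, 347.0], [222.0, 134.0]]
0.7 [[421.0, 149.0], [400.0, 364.0], [222.0, 134.0]]
0.8 [[403.0, 151.0], [385.0, 381.0], [222.0, 134.0]]
0.9 [[379.0, 154.0], [365.0, 400.0], [222.0, 134.0]]
```

Run:
```python
import cv2,numpy as np
g=cv2.imread('pics/w11.png',0);p=cv2.imread('pics/w10.png',0)
for r in(150,170,190,210): print(r,[int(v) for v in g[r,200:520:5]])
```

```text
150 [8, 14, 18, 15, 146, 140, 135, 124, 126, 126, 127, 125, 123, 127, 126, 127, 129, 125, 126, 126, 125, 125, 121, 122, 123, 123, 126, 125, 124, 122, 121, 122, 130, 120, 119, 155, 166, 149, 118, 95, 110, 109, 88, 88, 87, 71, 68, 68, 73, 92, 92, 90, 90, 83, 121, 124, 90, 90, 81, 58, 53, 50, 49, 50]
170 [15, 8, 17, 12, 97, 142, 123, 121, 122, 123, 122, 123, 126, 123, 123, 123, 126, 125, 123, 125, 125, 127, 128, 125, 127, 126, 129, 125, 126, 124, 126, 124, 126, 126, 137, 168, 194, 199, 196, 199, 195, 201, 184, 218, 176, 47, 83, 71, 153, 124, 124, 123, 171, 212, 214, 204, 204, 207, 201, 59, 56, 61, 57, 59]
190 [13, 14, 14, 13, 15, 124, 119, 119, 120, 121, 120, 119, 119, 121, 122, 120, 124, 124, 124, 126, 125, 126, 127, 125, 129, 128, 129, 125, 123, 122, 124, 125, 123, 123, 123, 174, 179, 177, 174, 178, 177, 191, 165, 169, 168, 169, 167, 168, 110, 167, 166, 162, 165, 144, 109, 230, 160, 140, 62, 59, 55, 58, 58, 56]
210 [14, 76, 114, 116, 122, 124, 123, 122, 120, 121, 119, 121, 118, 120, 122, 123, 124, 123, 123, 124, 125, 125, 126, 125, 124, 125, 125, 127, 126, 125, 125, 124, 123, 124, 111, 175, 176, 176, 175, 177, 182, 181, 141, 144, 146, 143, 141, 141, 144, 140, 141, 141, 144, 137, 140, 141, 139, 111, 61, 58, 57, 58, 55, 56]
```

The rebated leaf edge reads about 0.73 rad against 0.70 nominal, so the fingertip geometry is confirmed. I'll continue down.

{"fn": "send_rows", "kwargs": {"deltas": [[1, [0, -11, -14], 0], [1, [0, -20, -30], 0], [1, [0, -27, -46], 0], [1, [0, -31, -61], 0], [1, [0, -32, -66], 0], [1, [0, -32, -70], 0], [1, [0, -32, -70], 0]]}}

```text
clock: 34.7
tcp_pos: [0.4794, -0.2141, 0.2723]
ee_rot: [1.0, 0.003, 0.0, -0.0]
contact_force: [0.1, -0.1, 0.1]
gripper_width: 0.0
gripper_force: 0.0
```

{"fn": "send_rows", "kwargs": {"deltas": [[1, [0, 0, -1], 0], [1, [0, 0, -2], 0], [1, [0, 0, -3], 0], [1, [0, 0, -4], 0]]}}

```text
clock: 35.2
tcp_pos: [0.4794, -0.2143, 0.2684]
ee_rot: [1.0, 0.003, 0.0, 0.0]
contact_force: [0.1, -0.6, 1.0]
gripper_width: -0.0001
gripper_force: 0.3
```

{"fn": "send_rows", "kwargs": {"deltas": [[1, [0, 0, -0.5], 0], [1, [0, 0, -1], 0], [1, [0, 0, -1], 0]]}}

```text
clock: 35.58
tcp_pos: [0.4793, -0.2142, 0.2672]
ee_rot: [1.0, 0.003, -0.0, -0.0]
contact_force: [0.0, 0.1, 0.6]
gripper_width: -0.0001
gripper_force: 0.1
```

{"fn": "send_rows", "kwargs": {"deltas": [[1, [0, 0, -0.5], 0], [1, [0, 0, -1], 0], [1, [0, 0, -1], 0]]}}

```text
clock: 35.95
tcp_pos: [0.4793, -0.2142, 0.2666]
ee_rot: [1.0, 0.003, 0.0, 0.0]
contact_force: [-1.7, 0.8, 3.1]
gripper_width: 0.0002
gripper_force: 1.2
```

{"fn": "send_rows", "kwargs": {"deltas": [[1, [0, 0, -0.5], 0], [1, [0, 0, -1], 0], [1, [0, 0, -1], 0]]}}

```text
clock: 36.33
tcp_pos: [0.4794, -0.2143, 0.2664]
ee_rot: [1.0, 0.003, 0.0, 0.0]
contact_force: [-3.4, 1.3, 7.2]
gripper_width: -0.0
gripper_force: 3.7
```

The rebated leaf is on its stop (tip z at 0.2415). On to the flanged leaf.

{"fn": "send_rows", "kwargs": {"deltas": [[1, [0, 0, 55], 0], [1, [0, 0, 110], 0], [1, [0, 0, 165], 0], [1, [0, -20, 200], 0], [1, [0, -75, 200], 0], [1, [0, -130, 200], 0], [1, [0, -185, 200], 0], [1, [0, -240, 200], 0]]}}

```text
clock: 37.33
tcp_pos: [0.4793, -0.456, 0.4647]
ee_rot: [1.0, 0.003, 0.0, -0.0]
contact_force: [0.6, 0.7, -0.3]
gripper_width: 0.0003
gripper_force: 0.0
```

{"fn": "send_rows", "kwargs": {"deltas": [[1, [0, -9, 0], 0], [1, [0, -9, -40], 0], [1, [0, -9, -85], 0], [1, [0, -9, -92], 0]]}}

```text
clock: 37.83
tcp_pos: [0.4788, -0.4612, 0.369]
ee_rot: [1.0, 0.004, -0.002, -0.003]
contact_force: [0.1, -0.0, 0.1]
gripper_width: 0.0001
gripper_force: 0.0
```

Run:
```python
from h import *
w=cam('wrist','w12.png');g=cv2.imread('pics/w12.png',0)
o=bot.observe();print(o['tcp_pos'],o['contact_force'],o['clock'])
for t in['fresh0','rebated_leaf','flanged_leaf']:
        print(t,[(np.round(d['rect']).tolist(),round(d['confidence'],2)) for d in bot.search_frame('wrist',t)[:4]])
x,y=.4835,-.2505
for a in(1.6,1.75,1.9): print(a,proj(w,[(x+dx,y-.1415+.148*np.cos(a),.2355+.148*np.sin(a)) for dx in(.052,-.06)]).round(0).tolist())
```

```text
[ 0.47918022 -0.46183393  0.37092696] [ 0.06669755 -0.0099005  -0.57438595] 37.875
fresh0 [([147.0, 143.0, 63.0, 33.0], 0.92), ([83.0, 145.0, 22.0, 31.0], 0.82)]
rebated_leaf [([0.0, 129.0, 104.0, 129.0], 0.89)]
flanged_leaf [([206.0, 127.0, 51.0, 204.0], 0.57)]
1.6 [[139.0, 153.0], [179.0, 402.0]]
1.75 [[205.0, 152.0], [230.0, 398.0]]
1.9 [[268.0, 151.0], [278.0, 388.0]]
```

{"fn": "send_rows", "kwargs": {"deltas": [[1, [0, 24, 0], 0], [1, [0, 46, 0], 0], [1, [0, 65, 7], 0], [1, [0, 83, 4], 0], [1, [0, 100, -1], 0], [1, [0, 116, -9], 0], [1, [0, 131, -19], 0], [1, [0, 145, -31], 0]]}}

```text
clock: 39.02
tcp_pos: [0.48, -0.3182, 0.3447]
ee_rot: [1.0, 0.003, 0.002, 0.002]
contact_force: [-0.3, -1.1, 1.3]
gripper_width: 0.0003
gripper_force: 0.5
```

Run:
```python
from h import *
w=cam('wrist','w13.png');g=cv2.imread('pics/w13.png',0)
o=bot.observe();print(o['tcp_pos'],o['contact_force'],o['clock'])
for t in['fresh0','rebated_leaf','flanged_leaf']:
        print(t,[(np.round(d['rect']).tolist(),round(d['confidence'],2)) for d in bot.search_frame('wrist',t)[:4]])
x,y=.4835,-.2505
for a in(.6,.7,.8): print(a,proj(w,[(x+dx,y-.1415+.148*np.cos(a),.2355+.148*np.sin(a)) for dx in(.052,-.06)]).round(0).tolist())
for r in(170,210): print(r,[int(v) for v in g[r,150:450:5]])
# closed rebated leaf tongue edge check
```

```text
[ 0.47976793 -0.31615506  0.34264514] [ 0.79733875  0.6343675  -0.69595593] 39.075
fresh0 []
rebated_leaf [([42.0, 134.0, 212.0, 145.0], 0.87)]
flanged_leaf [([249.0, 136.0, 178.0, 201.0], 0.82), ([41.0, 136.0, 212.0, 140.0], 0.33)]
0.6 [[223.0, 146.0], [239.0, 342.0]]
0.7 [[235.0, 148.0], [250.0, 358.0]]
0.8 [[253.0, 151.0], [265.0, 374.0]]
170 [176, 178, 178, 178, 179, 181, 178, 179, 182, 180, 178, 179, 179, 178, 153, 219, 221, 221, 222, 112, 190, 173, 173, 168, 169, 171, 172, 172, 170, 168, 173, 170, 121, 123, 121, 122, 121, 125, 123, 121, 123, 122, 122, 126, 123, 120, 137, 139, 138, 141, 139, 139, 142, 131, 134, 234, 195, 94, 94, 94]
210 [172, 174, 177, 175, 174, 172, 175, 153, 154, 154, 154, 153, 156, 153, 151, 101, 242, 239, 240, 221, 89, 202, 174, 170, 169, 171, 171, 173, 173, 173, 171, 169, 120, 121, 120, 123, 124, 123, 122, 119, 120, 122, 121, 123, 125, 122, 123, 122, 122, 122, 120, 124, 123, 137, 126, 130, 132, 127, 122, 132]
```

{"fn": "send_rows", "kwargs": {"deltas": [[1, [0, 11, -14], 0], [1, [0, 20, -30], 0], [1, [0, 27, -46], 0], [1, [0, 31, -61], 0], [1, [0, 32, -66], 0], [1, [0, 32, -70], 0], [1, [0, 32, -73], 0], [1, [0, 32, -74], 0]]}}

```text
clock: 40.22
tcp_pos: [0.4795, -0.2865, 0.2684]
ee_rot: [1.0, 0.003, 0.0, 0.0]
contact_force: [0.3, -0.8, -0.1]
gripper_width: -0.0001
gripper_force: 0.2
```

{"fn": "send_rows", "kwargs": {"deltas": [[1, [0, 0, -0.5], 0], [1, [0, 0, -1], 0], [1, [0, 0, -1], 0]]}}

```text
clock: 40.6
tcp_pos: [0.4794, -0.2864, 0.2674]
ee_rot: [1.0, 0.003, 0.0, 0.0]
contact_force: [0.8, 0.5, 0.7]
gripper_width: -0.0
gripper_force: 0.2
```

{"fn": "send_rows", "kwargs": {"deltas": [[1, [0, 0, -0.5], 0], [1, [0, 0, -1], 0], [1, [0, 0, -1], 0]]}}

```text
clock: 40.98
tcp_pos: [0.4794, -0.2863, 0.2666]
ee_rot: [1.0, 0.003, 0.0, 0.0]
contact_force: [-0.0, 0.5, 1.9]
gripper_width: 0.0001
gripper_force: 0.9
```

{"fn": "send_rows", "kwargs": {"deltas": [[1, [0, 0, -0.5], 0], [1, [0, 0, -1], 0], [1, [0, 0, -1], 0]]}}

```text
clock: 41.35
tcp_pos: [0.4795, -0.2863, 0.2665]
ee_rot: [1.0, 0.003, 0.0, 0.0]
contact_force: [-2.3, 1.3, 6.9]
gripper_width: -0.0001
gripper_force: 3.4
```

{"fn": "send_rows", "kwargs": {"deltas": [[1, [0, 0, 50], 0], [1, [0, 0, 105], 0], [1, [-20, 0, 160], 0], [1, [-20, 30, 190], 0], [1, [-20, 36, 190], 0], [1, [-20, 36, 190], 0], [1, [-20, 36, 190], 0]]}}

```text
clock: 42.22
tcp_pos: [0.4591, -0.2505, 0.4529]
ee_rot: [1.0, 0.003, -0.002, -0.001]
contact_force: [0.3, -0.8, 0.0]
gripper_width: -0.0001
gripper_force: 0.0
```

Run:
```python
from h import *
w=cam('wrist','w14.png');g=cv2.imread('pics/w14.png',0)
o=bot.observe();print(o['tcp_pos'],o['contact_force'],o['clock'])
for t in['fresh0','rebated_leaf','flanged_leaf','spent0']:
        print(t,[(np.round(d['rect']).tolist(),round(d['confidence'],2)) for d in bot.search_frame('wrist',t)[:4]])
x,y=.4835,-.2505
P=lambda Y,z:proj(w,[(x+dx,y+Y,z) for dx in(.052,-.06)]).round(0).tolist()
print('flange edge',P(-.1415+.148,.242),'flange root',P(-.1415+.132,.242),'reb hinge',P(.1415,.2415),'fl hinge',P(-.1415,.2415))
for r in(150,180): print(r,[int(v) for v in g[r,160:480:5]])
for n in('scene','side'):
    cam(n)
    for t in('spent0','fresh0'): print(n,t,[(np.round(d['rect']).tolist(),round(d['confidence'],2)) for d in bot.search_frame(n,t)[:4]])
```

```text
[ 0.45909217 -0.25057409  0.45313681] [-0.90620033  0.30087431  0.04743131] 42.275
fresh0 []
rebated_leaf [([194.0, 108.0, 125.0, 105.0], 0.95), ([189.0, 108.0, 270.0, 105.0], 0.45)]
flanged_leaf [([317.0, 106.0, 138.0, 104.0], 0.69)]
spent0 []
flange edge [[317.0, 109.0], [317.0, 210.0]] flange root [[332.0, 109.0], [330.0, 210.0]] reb hinge [[188.0, 108.0], [200.0, 210.0]] fl hinge [[457.0, 110.0], [445.0, 211.0]]
150 [39, 46, 18, 18, 14, 17, 12, 12, 177, 175, 170, 175, 173, 174, 174, 173, 172, 175, 176, 169, 158, 153, 155, 157, 156, 155, 153, 158, 146, 157, 158, 157, 225, 223, 223, 225, 221, 183, 156, 155, 160, 159, 158, 182, 182, 186, 181, 181, 180, 181, 179, 181, 180, 178, 181, 177, 176, 174, 162, 94, 94, 94, 93, 94]
180 [111, 116, 117, 115, 118, 124, 120, 93, 97, 173, 172, 173, 173, 168, 166, 151, 147, 147, 149, 148, 172, 175, 152, 152, 154, 154, 156, 154, 145, 158, 156, 160, 224, 220, 222, 224, 223, 154, 153, 142, 158, 156, 156, 155, 157, 182, 177, 179, 177, 176, 178, 177, 176, 178, 174, 175, 180, 120, 106, 112, 129, 131, 130, 129]
scene spent0 []
scene fresh0 []
side spent0 [([183.0, 305.0, 14.0, 23.0], 0.54)]
side fresh0 []
```

```bash
python3 -c "
from station import bot
print(bot.job_done())"
```

```text
the job is handed in; nothing more can be done
None
```

The job is handed in at about 42 s: the spent canister stands in the tray's front-left pocket, the two fresh ones hang on hooks 1 and 3, and both leaves are shut with the flange over the tongue; the hand-in gave no verdict, and the hung cans were last seen in place just before the second leaf was shut.

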